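Cover the berries and hold a roll over them with the tongs

ROBOT

A 6-joint arm with a two-finger parallel gripper is mounted at the origin on the work surface. World frame = base frame: x ahead of the robot, y to its left, z up, the work surface at z = 0. Lengths are in m, angles in rad, forces in N, time in s.
With the tool pointing down it reaches from about 0.35 to 0.875 m from the base axis. Payload 15.5 kg.
Tool frame: the origin (TCP) lies on the centre line of the jaws, within the pads' length; the fingertips stand 14 mm ahead of it and the grasp point (between the pads) lies 5 mm behind it (manip.tip_reach is the distance from the TCP to the fingertips, in m); x points along the fingers, z is the direction in which the jaws open and shut, and the axes are right-handed (so a half turn about x gives the same grasp; the last joint's range is limited). The gripper opens to 85 mm and grips with 20 to 120 N. Pads are 22 mm wide; open, the fingers measure 114 mm over their backs; the gripper's body (76 mm by 85 mm) begins 54 mm behind the grasp point. The pads swing forward as they close: fully open they stand 13 mm farther back than shut.
Start: joints at [-1.442, 0.494, 1.345, -0, 1.302, -0.096], TCP at [0.139, -0.609, 0.245] pointing down, gripper open.
Joint ranges: [-2.91, 2.91], [-0.82, 2.16], [0.22, 2.67], [-1.22, 4.37], [0.12, 2.79], [-3.08, 3.08]. Speed limits (rad/s): [1.89, 1.89, 2.57, 3.01, 3.01, 3.01].

INTERFACE

Orientations are given as a rotation vector (axis times angle).
In Python, from bench import status, optics, workorder, manip gives the robot as it stands.
- The arm moves only by the tool apply_moves, never from a script. Its arguments are lists of equal length, an entry for each row: "linear": the shift along the tool's x, y, z normalised to -1 to 1, where 1 is 0.1 m, a list of three; "twist": the turn about the tool's x normalised to -1 to 1, where 1 is 360 degrees. In form: {"linear": [[tx, ty, tz], ...], "twist": [twist, ...]}. A call has 1 to 12 rows; each row is the pose to reach, as a shift and turn from the pose measured when the call began, along the tool's axes at that moment, turning the shorter way round; what a row does not reach only later rows make up. A row lasts 1/12 s, in which the tool goes at most 41.7 mm and 7.16 degrees, less where a joint would pass 70% of its speed; a pose out of reach is approached as far as the arm can. A call with a number of a shift or a turn outside -1 to 1 is refused whole. A call with a gripper value outside its range is refused whole. "hand" is the closure, from 0 (fully open) to 1 (shut), set as the call begins (left out, the last holds). The fingers move at their own pace and stop on an object; "squeeze" is the grip in N (left out, the last holds). Time passes only in rows, so rows that repeat a pose let the fingers close. It gives the time, the measured TCP pose, the force and the opening at its end, in the units of the state.
- status.read_state(): the state, without advancing time (a new reading comes with each control period).
- optics.snapshot(name): name is "scene" or "top"; returns the picture (384x512x3 uint8, red, green, blue); there is no depth.
- optics.calibration(name): a dict with "mtx" (3x3 intrinsics, pixels), "extrinsics" (4x4, takes a point from camera to world coordinates). Camera axes: x right, y down, z forward; pixel columns grow to the right and rows downward; lengths in m; the calibration is good to about 2 mm. A picture is of the moment at which its call begins. calibration takes no time and is no camera call.
- workorder.sign_off(): hands the job in, once; it reports no verdict.
The state is a dict: "time_s": time; "joints": joint angles; "joint_velocities": joint speeds; "effort": joint torques, N m; "position": TCP position; "orientation": TCP orientation; "contact_force": force on the tool from outside, world axes, zero at the start; "wrist_torque": the same for the moment, N m; "opening": finger opening in m.
Only numpy, scipy, OpenCV 4.12 (cv2) and the standard library are available. Lean on these libraries where they do the work, as an engineer would, in place of code of your own. Each camera call takes 0.05 s, during which the arm holds its last target.

TASK

Put the lid fully home and level on the bowl of berries, so that no crumbs fall in, and let go of it. Then take the tongs, pick the bread roll off the little cake stand with them (never touch the roll with the gripper itself) and hold it up still and centred over the covered bowl, about 10 cm clear above the lid's knob. Finish while still holding it there in the tongs, leaving the bowl where it stands and everything else alone.

Things in the scene. Friction and masses are not known exactly. Their poses are not given: they have to be found in the camera images.
- bowl: white round bowl of dark berries, loose, 90 dia at the rim, 55 high, 4 wall (opening 82 dia). Origin: centre of its underside; z up. It and the cake stand swap places between starts.
- bowl_rim (a point): centre of the bowl's mouth, level with the rim's top, 55 above the counter.
- lid: steel disc lid lying right way up on the counter, 150 g. From below: locating boss 72 dia x 6, flange 100 dia x 4, black upright cylinder knob 22 dia x 36 on top; 46 high in all. Origin: centre of the boss's underside; z up. Home: the boss is inside the bowl's mouth and the flange lies on the rim; origin then 6 below the rim, knob top 95 above the counter.
- lid_seat (a point): centre of the lid flange's underside, 6 above the lid's origin; it meets point bowl_rim when home.
- stand: fixed small white cake stand, round top 84 dia, top face 50 above the counter. Origin: centre of its foot.
- roll: small round brown bread roll on the cake stand, 31 to 63 g, 48 dia with straight upright sides from 7 to 30 above its underside, 41 high. Origin: centre of its underside; z up.
- rest: fixed steel tongs rest: plate 210 x 110 x 4 with two cross bars (110 wide, 12 thick, tops 30 above the counter) at x = -72 and x = +62 of its origin, which is at counter height; open between the bars, where the tongs are gripped.
- tongs: spring tongs lying on the rest's bars, 231 long, 120 g, balanced about x = 0: two steel strips on edge, 20 tall, joined at the tail (x = -114), opening sideways (y) to the jaws, black upright plates 34 long x 18 tall (1 to 19 above the underside), centred at x = +100. Origin: on the centre line of the underside; x towards the jaws, z up. Pads inside the jaws stand 82 apart when open. The strips pivot at x = -100.
- tongs_grip (a point): where to squeeze: centre line, x = 0, mid-height (10 above the underside, 40 above the counter at the start). Outside width here 52 open, about 35 closed on the roll. Sprung open: each side takes 5.4 N here to begin closing, 6.5 N to reach the roll; 20 N grips it firmly. Squeezed to 46 here, the jaws stay about 70 apart and the spring's push lets the tongs be carried open.
- tongs_jaws (a point): midway between the jaw plates, 100 ahead of point tongs_grip, same height.
- tongs_left: left strip (+y side of the tongs) with its jaw; origin at its pivot, x = -100, y = +10 of the tongs.
- tongs_right: right strip (-y side of the tongs) with its jaw; origin at its pivot, x = -100, y = -10 of the tongs.
- jam: small amber jam jar, 36 dia x 45 (mm); bystander, leave alone. Origin: centre of its underside.
- eggcup: egg in an egg cup, one piece, 44 dia x 64 (mm); bystander, leave alone. Origin: centre of its underside.
- mug: white mug, 76 dia x 80 (mm); bystander, leave alone. Origin: centre of its underside.
- shaker: slim white shaker, 36 dia x 70 (mm); bystander, leave alone. Origin: centre of its underside.
- bagel: bagel, 80 dia x 26, with a hole, on a plate (mm); bystander, leave alone. Origin: centre of its underside.
- napkins: dark napkin box 100 x 120 x 56 (mm); bystander, leave alone. Origin: centre of its underside.
- spoon: metal spoon lying on the counter (mm); bystander, leave alone. Origin: centre of its underside.
Mind the look-alikes: they are no part of the job. Leave any blue look-alike of the lid alone. What is shaped like the bowl but purple is not meant.

How it is judged:
On the way, in this order (a step that is already met when the one before it is completed fails the run):
1. the lid sits home and level on the bowl, let go (z of lid_seat in the frame of bowl_rim between -0.003 and 0.003 m and horizontal distance between lid_seat and bowl_rim below 0.008 m and angle between the z axis of lid and the z axis of bowl, either way round below 0.05 rad and angle between lid's own z axis and vertical below 0.06 rad and contact force between the fingers and lid below 0.1 N), for 0.3 s.
2. the tongs are lifted clear of their rest (height (world z) of tongs_grip above 0.06 m and contact force between tongs and rest below 0.05 N and contact force between the fingers and tongs above 0.5 N), for 0.2 s.
3. the roll is clamped between both jaws and lifted off the stand (contact force between each of tongs_left, tongs_right and roll above 0.4 N and contact force between roll and the fingers below 0.2 N and height (world z) of roll above 0.07 m and contact force between roll and stand below 0.05 N), for 0.2 s.
At the end, for the whole second after the job is handed in: Lid home on the bowl (3 mm, level 0.06 rad) and untouched, bowl within 40 mm of its start; roll clamped by both jaws of the tongs in the fingers, touching nothing else, still, underside over 140 mm above the counter, within 45 mm of the bowl's centre from above (z of lid_seat in the frame of bowl_rim between -0.003 and 0.003 m and horizontal distance between lid_seat and bowl_rim below 0.008 m and angle between the z axis of lid and the z axis of bowl, either way round below 0.05 rad and angle between lid's own z axis and vertical below 0.06 rad and contact force between each of tongs_left, tongs_right and roll above 0.4 N and contact force between roll and the fingers below 0.2 N and height (world z) of roll above 0.14 m and horizontal distance between roll and bowl_rim below 0.045 m and linear speed of roll below 0.03 m/s and contact force between the fingers and tongs above 0.5 N and contact force between each of roll, tongs and lid below 0.05 N and contact force between roll and the arm below 0.2 N and contact force between the arm and lid below 0.1 N and distance of bowl from where it was at the start of the episode below 0.04 m); the arm keeps its last pose, push and grip.
It fails at once if a bystander is moved more than 40 mm (distance of any of jam, eggcup, mug, shaker, bagel, napkins, spoon from where it was at the start of the episode above 0.04 m).
It fails at once if the bowl is moved more than 40 mm (distance of bowl from where it was at the start of the episode above 0.04 m).
It fails at once if the gripper itself touches the roll (contact force between any of the fingers, the arm and roll above 0.5 N).
It also fails if it takes over 64 s, if anything falls off the work surface, if the arm or the gripper's body presses on something with over 40 N, if the wrist force passes 120 N, or if a joint passes its speed limit or range.

## Working session

There is one attempt and no reset: what is moved stays moved. The work goes in short steps, Python scripts to look and compute and a tool call to move; the robot and the scene stay as the last step left them, time stands still between calls to the robot, and variables do not carry over. Pictures are saved under pics/ and viewed, and the job is handed in when it is done.

Besides the shell and the picture viewer there is one more tool, called after ">>>" by a JSON object that holds its "fn" and its "kwargs". apply_moves: Moves the arm, as the interface text tells. Scaled input: -1 to 1 covers 0.1 m each way for a shift and 360 degrees each way for a turn. Its arguments: {"type":"object","properties":{"linear":{"type":"array"},"twist":{"type":"array"},"hand":{"type":"number"},"squeeze":{"type":"number"}},"required":["linear","twist"]}

```bash
ls; mkdir -p pics; python3 - <<'E'
from bench import status, optics, workorder, manip
import cv2, numpy as np
print(status.read_state()); print(manip.tip_reach)
for n in("scene","top"):
    im=optics.snapshot(n); cv2.imwrite(f"pics/{n}0.png",cv2.resize(im[:,:,::-1],None,fx=1.5,fy=1.5,interpolation=cv2.INTER_CUBIC))
    cv2.imwrite(f"pics/{n}0raw.png",im[:,:,::-1])
    c=optics.calibration(n); print(n,np.round(c["mtx"],1).tolist(),np.round(c["extrinsics"],3).tolist())
E
```

```text
pics
{'time_s': 0.0, 'joints': array([-1.44249696e+00,  4.94219444e-01,  1.34614333e+00,  2.30091962e-05,
        1.30255787e+00, -9.54725968e-02]), 'joint_velocities': array([ 1.30368768e-04, -1.35389481e-03, -7.89800212e-04, -1.15978933e-03,
       -2.08383819e-05, -1.60987549e-05]), 'effort': array([-2.06195713e-03, -8.82172251e+01, -3.83873713e+01, -3.09290836e-04,
        1.01513072e-02,  1.50209291e-05]), 'position': array([ 0.13867274, -0.60904471,  0.24467359]), 'orientation': array([ 1.04372023,  1.30773423, -1.04214943]), 'contact_force': array([-0.4678234 ,  0.90664989,  0.1624803 ]), 'wrist_torque': array([ 0.05831529,  0.0097466 , -0.04861208]), 'opening': 0.08521829029770316}
0.014
scene [[415.7, 0.0, 254.8], [0.0, 415.7, 192.7], [0.0, 0.0, 1.0]] [[-0.366, 0.734, -0.572, 1.2], [0.931, 0.288, -0.226, 0.297], [-0.002, -0.615, -0.789, 0.911], [0.0, 0.0, 0.0, 1.0]]
top [[354.7, 0.0, 254.8], [0.0, 354.7, 188.4], [0.0, 0.0, 1.0]] [[0.018, -0.996, 0.085, 0.483], [-1.0, -0.019, -0.003, 0.049], [0.005, -0.085, -0.996, 1.167], [0.0, 0.0, 0.0, 1.0]]
```

View pics/scene0.png

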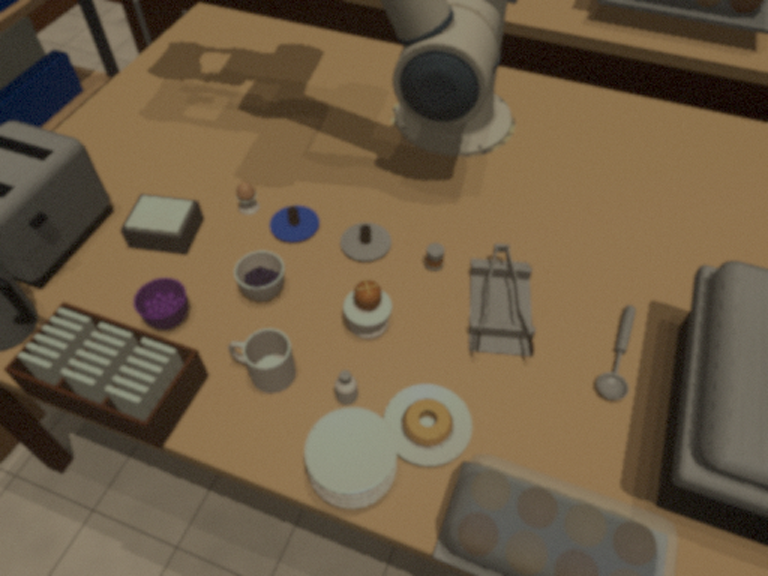

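View pics/top0.png

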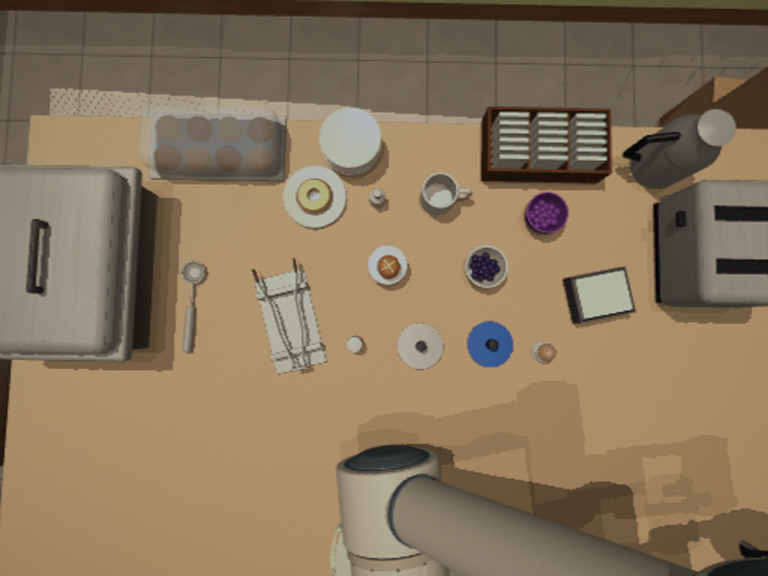

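The bowl of berries is at about (486,267) in the 1.5x top view. The stand and roll are at (388,266), the steel lid at (420,346), and the tongs at about (288,318) with their jaws pointing up the picture (+x). Next I'll measure these more closely.

```bash
cat > h.py <<'E'
import numpy as np, cv2
from bench import status, optics, manip
def cal(n):
    c=optics.calibration(n); return np.array(c["mtx"]),np.array(c["extrinsics"])
def ray(n,p,z):
    K,E=cal(n); d=E[:3,:3]@np.linalg.solve(K,[p[0],p[1],1]); o=E[:3,3]
    return o+d*(z-o[2])/d[2]
def proj(n,X):
    K,E=cal(n); c=E[:3,:3].T@(np.array(X)-E[:3,3]); q=K@c; return q[:2]/q[2]
def two(pa,pb):
    A=[];b=[]
    P=[]
    for n,p in(("top",pa),("scene",pb)):
        K,E=cal(n); d=E[:3,:3]@np.linalg.solve(K,[p[0],p[1],1]); d/=np.linalg.norm(d)
        M=np.eye(3)-np.outer(d,d);A.append(M);b.append(M@E[:3,3])
    return np.linalg.lstsq(np.vstack(A),np.hstack(b),rcond=None)[0]
def crop(n,im,x0,y0,w,h,f,out):
    cv2.imwrite(out,cv2.resize(im[y0:y0+h,x0:x0+w,::-1],None,fx=f,fy=f,interpolation=cv2.INTER_CUBIC))
def blobs(mask,mn=15):
    n,l,s,c=cv2.connectedComponentsWithStats(mask.astype(np.uint8))
    return [(np.round(c[i],2).tolist(),s[i].tolist()) for i in range(1,n) if s[i][4]>=mn]
def R():
    s=status.read_state(); return s, cv2.Rodrigues(np.array(s["orientation"]))[0]
E
python3 - <<'E'
from h import *
s,r=R(); print(np.round(r,3))
t=cv2.imread("pics/top0raw.png")[:,:,::-1]; sc=cv2.imread("pics/scene0raw.png")[:,:,::-1]
crop("top",t,155,160,200,100,4,"pics/tcrop.png")
crop("top",t,160,165,65,90,6,"pics/tongs.png")
crop("scene",sc,300,150,70,100,6,"pics/tongs_s.png")
crop("scene",sc,140,130,140,110,5,"pics/scrop.png")
for nm,im in(("top",t),("scene",sc)):
    g=im.astype(int); dark=g.max(2)<60
    print(nm,"dark",[b for b in blobs(dark,8) if b[1][4]<200])
    hsv=cv2.cvtColor(im,cv2.COLOR_RGB2HSV)
    low=(hsv[:,:,1]<70)&(hsv[:,:,2]>80)
    print("grey",[b for b in blobs(low,60) if b[1][4]<2500])
E
```

```text
[[-0.     0.975  0.222]
 [ 0.001  0.222 -0.975]
 [-1.     0.    -0.001]]
top dark [([445.45, 76.19], [440, 67, 17, 17, 42]), ([358.47, 74.81], [327, 73, 78, 9, 161]), ([403.13, 102.8], [397, 85, 9, 29, 82]), ([470.25, 95.68], [465, 91, 14, 8, 28]), ([349.36, 110.43], [347, 108, 5, 5, 14]), ([375.25, 110.5], [372, 108, 6, 5, 20]), ([365.11, 132.96], [353, 129, 24, 11, 98]), ([450.49, 148.57], [443, 140, 15, 18, 156]), ([354.72, 150.8], [350, 145, 14, 11, 25]), ([366.58, 150.92], [363, 150, 8, 3, 12]), ([385.35, 201.61], [376, 185, 46, 30, 192]), ([463.47, 201.8], [443, 198, 58, 6, 132]), ([327.79, 229.42], [324, 226, 8, 7, 43]), ([282.0, 230.82], [281, 228, 3, 6, 11]), ([268.84, 322.76], [262, 317, 18, 15, 25]), ([287.56, 318.33], [284, 317, 8, 4, 9])]
grey [([470.18, 85.47], [446, 73, 45, 27, 759]), ([352.0, 92.54], [328, 74, 51, 39, 1472]), ([390.77, 92.61], [380, 75, 25, 38, 698]), ([209.2, 130.77], [188, 110, 43, 42, 962]), ([293.66, 128.43], [280, 115, 35, 29, 613]), ([251.25, 131.28], [246, 126, 11, 12, 101]), ([26.29, 170.82], [24, 152, 6, 39, 126]), ([257.49, 175.59], [245, 16
[... 1407 characters left out ...]
04, 84.29], [306, 61, 35, 42, 828]), ([268.1, 78.57], [264, 69, 14, 22, 84]), ([19.74, 108.13], [0, 81, 54, 68, 1645]), ([105.87, 142.78], [83, 130, 46, 27, 890]), ([165.52, 138.06], [160, 134, 12, 9, 67]), ([243.49, 161.77], [227, 149, 33, 25, 561]), ([289.94, 166.86], [285, 163, 11, 9, 80]), ([172.56, 180.1], [156, 167, 34, 33, 556]), ([333.08, 198.18], [313, 172, 43, 51, 1646]), ([472.74, 286.44], [453, 177, 59, 162, 1263]), ([244.88, 210.04], [229, 194, 32, 31, 552]), ([411.37, 241.41], [398, 204, 25, 62, 491]), ([177.9, 238.2], [154, 219, 42, 42, 1069]), ([335.37, 229.36], [319, 223, 34, 14, 369]), ([230.33, 257.93], [224, 247, 13, 22, 216]), ([306.11, 374.34], [289, 360, 45, 24, 302])]
```

View pics/tcrop.png

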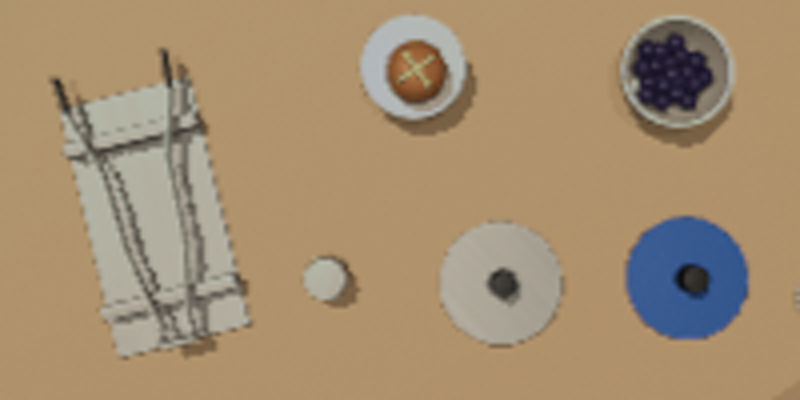

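View pics/tongs.png

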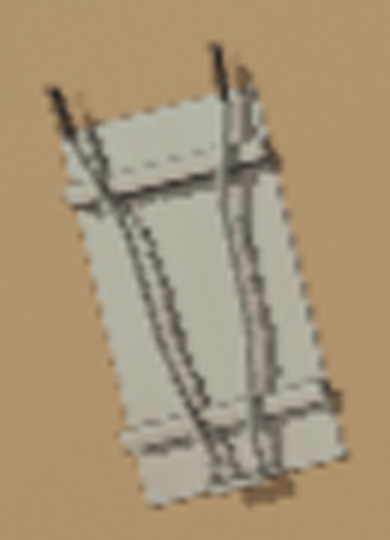

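View pics/tongs_s.png

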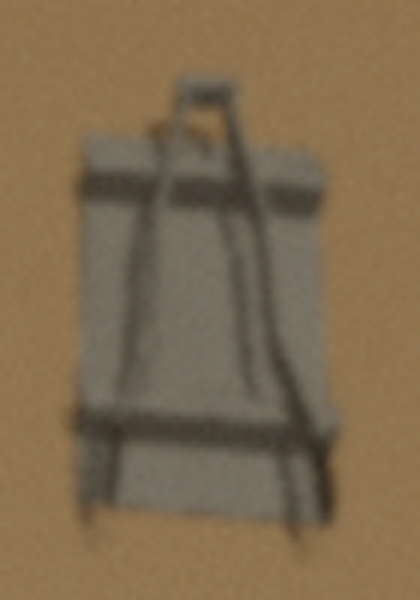

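View pics/scrop.png

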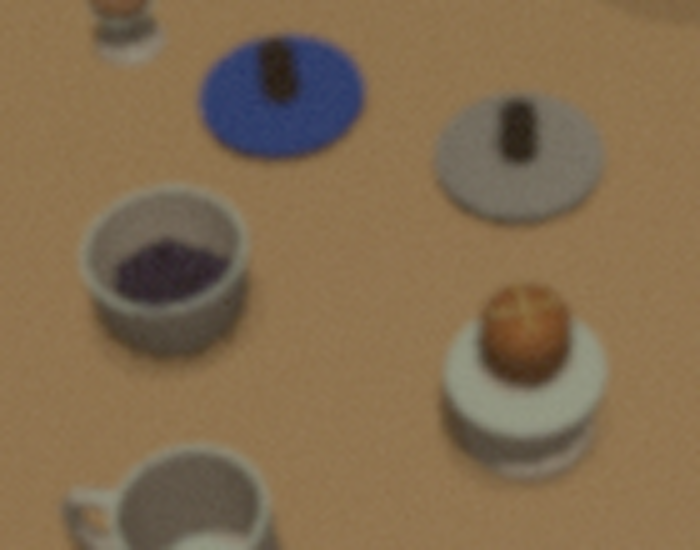

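```bash
python3 - <<'E'
from h import *
t=cv2.imread("pics/top0raw.png")[:,:,::-1]; sc=cv2.imread("pics/scene0raw.png")[:,:,::-1]
def comp(im,pt,cond,win):
    x,y=pt; hsv=cv2.cvtColor(im,cv2.COLOR_RGB2HSV)
    m=cond(hsv).astype(np.uint8); mm=np.zeros_like(m); mm[y-win:y+win,x-win:x+win]=m[y-win:y+win,x-win:x+win]
    cs,_=cv2.findContours(mm,cv2.RETR_EXTERNAL,cv2.CHAIN_APPROX_NONE)
    c=max(cs,key=cv2.contourArea); return c
grey=lambda h:(h[:,:,1]<75)&(h[:,:,2]>80)
for nm,im,L in(("top",t,{"lid":((280,230),.010,22),"bowl":((325,177),.055,20),"stand":((258,176),.05,20),"jam":((236,229),.045,9)}),
               ("scene",sc,{"lid":((243,162),.010,24),"stand":((245,205),.05,24)})):
    for k,(p,z,w) in L.items():
        c=comp(im,p,grey,w); hl=cv2.convexHull(c); e=cv2.fitEllipse(hl)
        X=np.array([ray(nm,q[0],z)[:2] for q in hl]); cc,rr=cv2.minEnclosingCircle((X*1000).astype(np.float32))
        A=np.c_[2*X,np.ones(len(X))]; s=np.linalg.lstsq(A,(X**2).sum(1),rcond=None)[0]
        print(nm,k,"ell",np.round(e[0],1),np.round(e[1],1),"world",np.round(ray(nm,e[0],z),4),"circ",np.round(cc,1),round(rr,1),"lsq",np.round(s[:2],4),round(np.sqrt(s[2]+s[0]**2+s[1]**2),4))
brown=lambda h:(h[:,:,0]<20)&(h[:,:,1]>165)
for nm,im,p in(("top",t,(259,177)),("scene",sc,(245,196))):
    c=comp(im,p,brown,13); e=cv2.minEnclosingCircle(c); print(nm,"roll",e,cv2.contourArea(c),np.round(ray(nm,e[0],.075),4))
print("knob top", ray("top",(280.3,230.5),.046), two((280.3,230.5),(243,153)))
f=lambda p:((p[0]+.5)/6-.5+160,(p[1]+.5)/6-.5+165)
lj=ray("top",f((61,112)),.049);rj=ray("top",f((219,72)),.049);tl=ray("top",f((247,470)),.05)
print("lj",lj,"rj",rj,"tail",tl,"mid",(lj+rj)/2, "gap",np.linalg.norm(lj-rj))
a=(lj+rj)/2-tl; print(np.linalg.norm(a[:2]),np.degrees(np.arctan2(a[1],a[0])))
# plate corners of rest (crop px) 
pc=[ray("top",f(q),.004) for q in((66,141),(253,88),(345,457),(152,506))]
pc=np.array(pc);print(np.round(pc,4)); print("rest c",pc.mean(0)); v=(pc[0]+pc[1]-pc[2]-pc[3])/2; print(np.linalg.norm(v),np.degrees(np.arctan2(v[1],v[0])))
E
```

```text
top lid ell [279.8 230.3] [30.6 30.9] world [ 0.4475 -0.0384  0.01  ] circ [447.9 -38.3] 50.2 lsq [ 0.4477 -0.0384] 0.0497
top bowl ell [324.  177.4] [27.9 28.9] world [ 0.6176 -0.1727  0.055 ] circ [ 617.7 -172.9] 45.6 lsq [ 0.6178 -0.1727] 0.0451
top stand ell [257.9 176.2] [26.4 26.7] world [0.618 0.036 0.05 ] circ [618.2  36.1] 42.6 lsq [0.6182 0.036 ] 0.0422
top jam ell [235.9 229.2] [10.4 11.4] world [0.4496 0.1024 0.045 ] circ [450.2 102. ] 18.3 lsq [0.4497 0.1024] 0.0169
scene lid ell [243.4 160.9] [25.1 33.1] world [ 0.4489 -0.0359  0.01  ] circ [448.2 -36.8] 49.8 lsq [ 0.4479 -0.0363] 0.0488
scene stand ell [244.9 206.5] [31.7 36.2] world [0.6265 0.0424 0.05  ] circ [630.9  42.6] 52.5 lsq [0.6295 0.0436] 0.047
top roll ((259.25860595703125, 178.12069702148438), 6.534803867340088) 23.0 [0.6091 0.0321 0.075 ]
scene roll ((242.14407348632812, 198.39830017089844), 4.893163204193115) 22.5 [0.6223 0.0338 0.075 ]
knob top [ 0.44808677 -0.03732519  0.046     ] [ 0.44782678 -0.03731347  0.04170244]
lj [0.59041361 0.31463735 0.049     ] rj [0.61320762 0.23206666 0.049     ] tail [0.40525651 0.21062974 0.05      ] mid [0.60181062 0.27335201 0.049     ] gap 0.08565912083065272
0.20631916313517343 17.698371810151485
[[0.5788 0.322  0.004 ]
 [0.6099 0.2205 0.004 ]
 [0.41   0.1645 0.004 ]
 [0.3819 0.268  0.004 ]]
rest c [0.4951408  0.24372986 0.004     ]
0.20594390591893277 15.491919197274989
```

>>> {"fn": "apply_moves", "kwargs": {"linear": [[0,0.43,-0.49],[0,0.86,-0.98],[0,0.86,-0.98],[0,0.86,-0.98]], "twist": [0,0,0,0], "hand": 0, "squeeze": 40}}

```text
time_s: 0.43
position: [0.2026, -0.4887, 0.2445]
orientation: [1.045, 1.311, -1.039]
contact_force: [1.0, -0.2, 1.2]
opening: 0.085
```

>>> {"fn": "apply_moves", "kwargs": {"linear": [[0,0.43,-0.49],[0,0.86,-0.98],[0,0.86,-0.98],[0,0.86,-0.98]], "twist": [0,0,0,0]}}

```text
time_s: 0.77
position: [0.2655, -0.3691, 0.2447]
orientation: [1.046, 1.314, -1.036]
contact_force: [0.2, -0.6, 0.7]
opening: 0.0854
```

>>> {"fn": "apply_moves", "kwargs": {"linear": [[0,0.43,-0.49],[0,0.86,-0.98],[0,0.86,-0.98],[0,0.86,-0.98]], "twist": [0,0,0,0]}}

```text
time_s: 1.1
position: [0.3282, -0.2499, 0.2455]
orientation: [1.045, 1.316, -1.034]
contact_force: [0.4, -0.4, -0.2]
opening: 0.0853
```

>>> {"fn": "apply_moves", "kwargs": {"linear": [[0,0.43,-0.49],[0,0.86,-0.98],[0,0.86,-0.98],[0,0.86,-0.98]], "twist": [0,0,0,0]}}

```text
time_s: 1.43
position: [0.3911, -0.1309, 0.2465]
orientation: [1.044, 1.317, -1.031]
contact_force: [-1.2, -0.0, 0.4]
opening: 0.0854
```

```bash
cat >> h.py <<'E'
def go(x,y,z,yaw=None):
    s,r=R(); d=np.array([x,y,z])-s["position"]; cy=np.degrees(np.arctan2(r[1,1],r[0,1]))
    v=r.T@d/0.1
    print("t",s["time_s"],"yaw",round(cy,2),"linear",np.round(v,3),"twist",None if yaw is None else round(-(yaw-cy)/360,4),"F",np.round(s["contact_force"],1),"op",round(s["opening"],4),"tilt",np.round(r[:,0],3))
E
python3 - <<'E'
from h import *
go(.4478,-.0375,.246)
t=cv2.imread("pics/top0raw.png")[:,:,::-1]; sc=cv2.imread("pics/scene0raw.png")[:,:,::-1]
for nm,im,(x,y),w in(("top",t,(259,177),13),("scene",sc,(245,197),14)):
    h=cv2.cvtColor(im[y-w:y+w,x-w:x+w],cv2.COLOR_RGB2HSV)
    m=(h[:,:,0]<22)&(h[:,:,1]>(110 if nm=="top" else 130)); m=m.astype(np.uint8)
    cs,_=cv2.findContours(m,cv2.RETR_EXTERNAL,cv2.CHAIN_APPROX_NONE)
    for c in cs:
        if cv2.contourArea(c)>20:
            hu=cv2.convexHull(c); e=cv2.fitEllipse(hu); p=(e[0][0]+x-w,e[0][1]+y-w); print(nm,np.round(p,1),np.round(e[1],1),cv2.contourArea(c),ray(nm,p,.08))
E
```

```text
t 1.4333 yaw 13.3 linear [ 0.015  0.766 -0.778] twist None F [-1.2 -0.   0.4] op 0.0854 tilt [-0.001  0.011 -1.   ]
top [258.7 177.3] [13.9 14.6] 145.0 [0.61104002 0.0339176  0.08      ]
scene [244.8 195.6] [17.  19.9] 239.5 [0.61517603 0.03806083 0.08      ]
```

>>> {"fn": "apply_moves", "kwargs": {"linear": [[0,0.38,-0.39],[0,0.766,-0.778],[0.5,0.766,-0.778],[0.95,0.766,-0.778],[0.95,0.766,-0.778],[0.95,0.766,-0.778]], "twist": [0,0,0,0,0,0]}}

```text
time_s: 1.93
position: [0.4461, -0.0356, 0.1492]
orientation: [1.042, 1.324, -1.033]
contact_force: [-1.0, -1.1, -0.0]
opening: 0.0852
```

```bash
python3 - <<'E'
from h import *
go(.4478,-.0375,.031,16.5)
E
```

```text
t 1.9333 yaw 13.38 linear [1.182 0.017 0.038] twist -0.0087 F [-1.  -1.1 -0. ] op 0.0852 tilt [-0.007  0.012 -1.   ]
```

>>> {"fn": "apply_moves", "kwargs": {"linear": [[0.3,0.017,0.038],[0.6,0.017,0.038],[0.8,0.017,0.038],[0.9,0.017,0.038],[0.9,0.017,0.038],[0.9,0.017,0.038]], "twist": [-0.0087,-0.0087,-0.0087,-0.0087,-0.0087,-0.0087]}}

```text
time_s: 2.43
position: [0.4484, -0.0384, 0.0599]
orientation: [1.001, 1.344, -0.992]
contact_force: [-0.2, 0.3, 0.6]
opening: 0.0854
```

```bash
python3 - <<'E'
from h import *
go(.4478,-.0375,.031,16.5)
im=optics.snapshot("scene"); crop("scene",im,180,90,130,100,5,"pics/s1.png")
E
```

```text
t 2.4333 yaw 16.48 linear [ 0.29  -0.003 -0.007] twist -0.0001 F [-0.2  0.3  0.6] op 0.0854 tilt [-0.006  0.012 -1.   ]
```

View pics/s1.png

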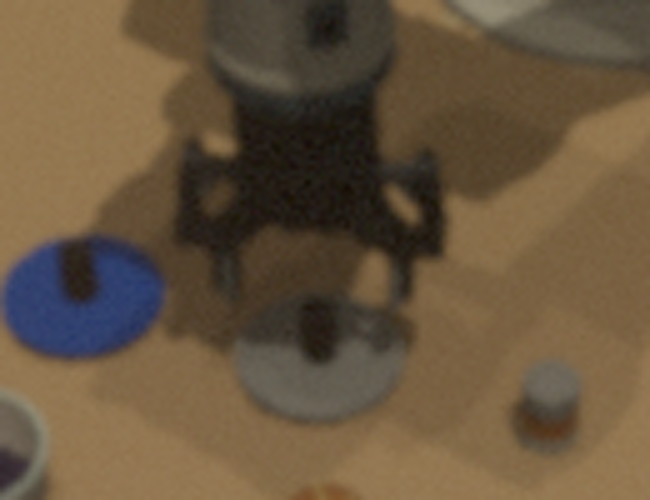

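The gripper is centred over the steel lid's knob, at (318,330) in this crop. I'll lower it and close.

>>> {"fn": "apply_moves", "kwargs": {"linear": [[0.14,0,0],[0.28,0,0],[0.28,0,0],[0.28,0,0]], "twist": [0,0,0,0]}}

```text
time_s: 2.82
position: [0.4489, -0.0383, 0.0332]
orientation: [1.002, 1.343, -0.991]
contact_force: [0.3, -1.0, -0.5]
opening: 0.0853
```

>>> {"fn": "apply_moves", "kwargs": {"linear": [[0,0,0],[0,0,0],[0,0,0],[0,0,0],[0,0,0],[0,0,0],[0,0,0],[0,0,0]], "twist": [0,0,0,0,0,0,0,0], "hand": 1, "squeeze": 40}}

```text
time_s: 3.48
position: [0.449, -0.0383, 0.0336]
orientation: [1.002, 1.342, -0.991]
contact_force: [-0.9, -1.1, 10.7]
opening: 0.0209
```

```bash
python3 - <<'E'
from h import *
go(.4478,-.0375,.031,16.5)
E
```

```text
t 3.4833 yaw 16.48 linear [ 0.026 -0.009 -0.011] twist -0.0 F [-0.9 -1.1 10.7] op 0.0209 tilt [-0.004  0.011 -1.   ]
```

>>> {"fn": "apply_moves", "kwargs": {"linear": [[-0.1,0,0],[-0.4,0,0],[-0.8,0,0],[-0.95,0,0],[-0.95,0,0],[-0.95,0,0]], "twist": [0,0,0,0,0,0]}}

```text
time_s: 3.98
position: [0.4497, -0.0395, 0.129]
orientation: [1.002, 1.341, -0.99]
contact_force: [-0.8, -0.2, -2.7]
opening: 0.0207
```

```bash
python3 - <<'E'
from h import *
im=optics.snapshot("scene"); crop("scene",im,140,90,150,110,5,"pics/s2.png")
im=optics.snapshot("top"); crop("top",im,220,150,130,100,5,"pics/t2.png")
go(.6177,-.1728,.128,16.5)
E
```

```text
t 4.0833 yaw 16.49 linear [-0.029  1.241  1.76 ] twist -0.0 F [-0.4 -0.5 -2.9] op 0.0204 tilt [-0.006  0.012 -1.   ]
```

View pics/s2.png

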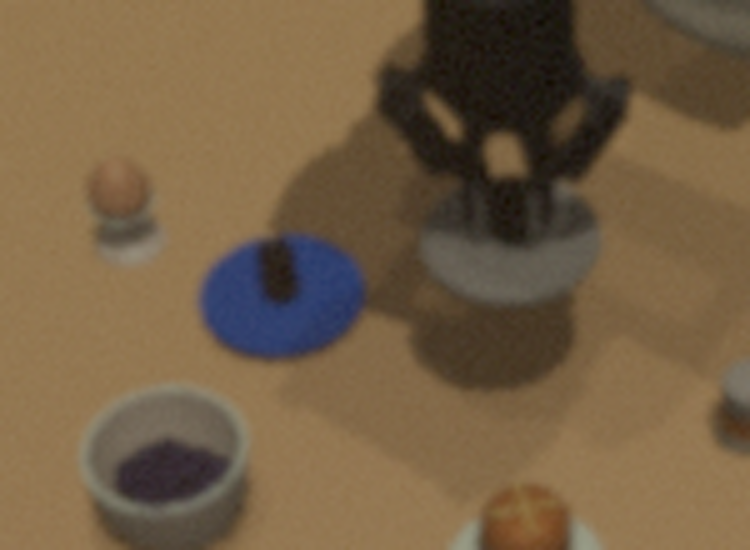

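View pics/t2.png

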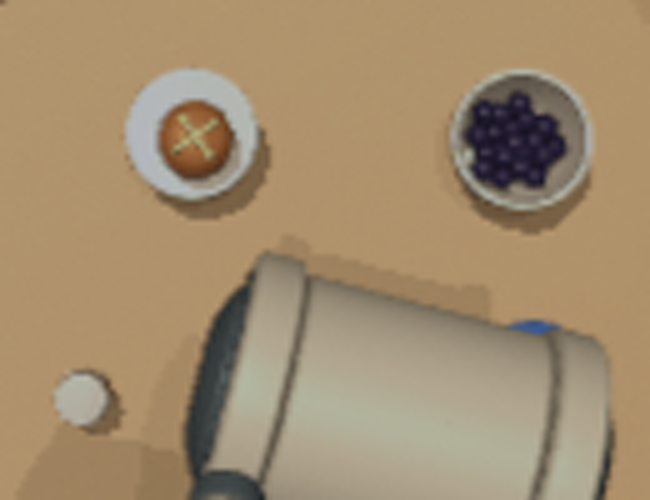

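The lid is held level at the knob (crop 510,210) and the path to the bowl is clear.

>>> {"fn": "apply_moves", "kwargs": {"linear": [[0,0.1,0.14],[0,0.25,0.35],[0,0.42,0.6],[0,0.56,0.8],[0,0.62,0.88],[0,0.62,0.88]], "twist": [0,0,0,0,0,0]}}

```text
time_s: 4.58
position: [0.5343, -0.1072, 0.1247]
orientation: [1.002, 1.344, -0.993]
contact_force: [-0.7, 1.1, -1.9]
opening: 0.0206
```

>>> {"fn": "apply_moves", "kwargs": {"linear": [[0,0.1,0.14],[0,0.25,0.35],[0,0.42,0.6],[0,0.56,0.8],[0,0.63,0.88],[0,0.63,0.88],[0,0.63,0.88]], "twist": [0,0,0,0,0,0,0]}}

```text
time_s: 5.17
position: [0.6183, -0.173, 0.1219]
orientation: [1.002, 1.347, -0.994]
contact_force: [0.3, -0.3, -2.1]
opening: 0.0206
```

```bash
python3 - <<'E'
from h import *
go(.6187,-.1733,.084,16.5)
im=optics.snapshot("scene"); crop("scene",im,120,110,140,110,5,"pics/s3.png")
E
```

```text
t 5.1667 yaw 16.42 linear [0.379 0.005 0.01 ] twist -0.0002 F [ 0.3 -0.3 -2.1] op 0.0206 tilt [-0.01   0.013 -1.   ]
```

View pics/s3.png

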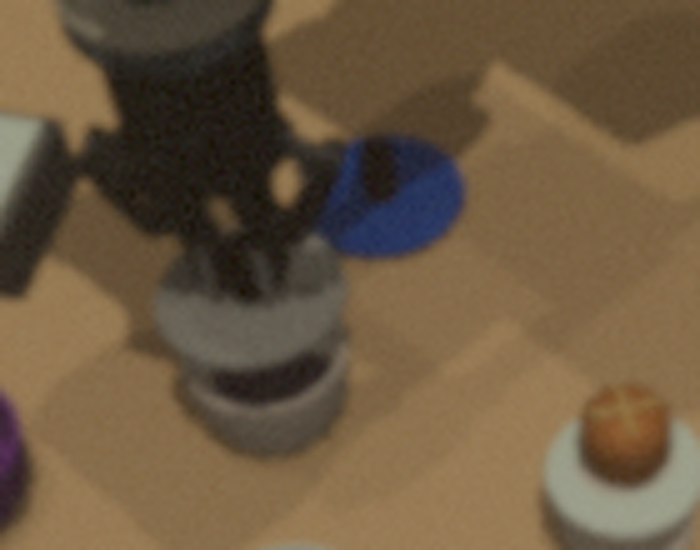

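```bash
python3 - <<'E'
from h import *
z=.1219-.0336+.010
a=[proj("scene",[.6177+.05*np.cos(t),-.1728+.05*np.sin(t),z]) for t in np.linspace(0,6.28,60)]
a=np.array(a); print("pred flange crop bounds",(a.min(0)-[120,110])*5,(a.max(0)-[120,110])*5)
E
```

```text
pred flange crop bounds [148.29598932 222.20737663] [342.32585609 367.16768971]
```

Once I allow for the small calibration offset between the cameras, the flange is where I predicted it. Lowering onto the bowl.

>>> {"fn": "apply_moves", "kwargs": {"linear": [[0.1,0.005,0.01],[0.2,0.005,0.01],[0.28,0.005,0.01],[0.34,0.005,0.01],[0.375,0.005,0.01],[0.375,0.005,0.01],[0.375,0.005,0.01]], "twist": [0,0,0,0,0,0,0]}}

```text
time_s: 5.8
position: [0.6184, -0.173, 0.0845]
orientation: [1.002, 1.348, -0.994]
contact_force: [0.6, 0.1, -1.1]
opening: 0.0206
```

```bash
python3 - <<'E'
from h import *
go(.6187,-.1733,.0826,16.5)
im=optics.snapshot("scene"); crop("scene",im,130,130,100,90,6,"pics/s4.png")
E
```

```text
t 5.8 yaw 16.44 linear [0.019 0.002 0.004] twist -0.0002 F [ 0.6  0.1 -1.1] op 0.0206 tilt [-0.01   0.013 -1.   ]
```

View pics/s4.png

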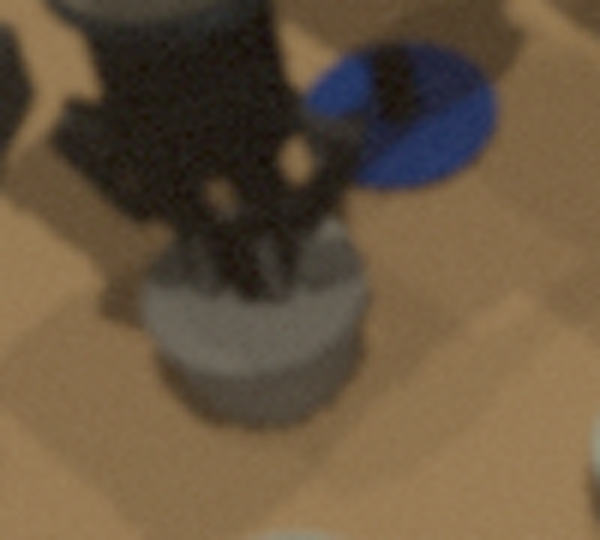

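>>> {"fn": "apply_moves", "kwargs": {"linear": [[0.01,0,0],[0.02,0,0],[0.02,0,0],[0.02,0,0]], "twist": [0,0,0,0]}}

```text
time_s: 6.18
position: [0.6188, -0.1732, 0.0832]
orientation: [1.002, 1.346, -0.993]
contact_force: [-1.7, -0.2, 5.6]
opening: 0.0209
```

>>> {"fn": "apply_moves", "kwargs": {"linear": [[0,0,0],[0,0,0],[0,0,0],[0,0,0],[0,0,0],[0,0,0],[0,0,0],[0,0,0]], "twist": [0,0,0,0,0,0,0,0], "hand": 0}}

```text
time_s: 6.85
position: [0.6188, -0.1732, 0.0832]
orientation: [1.002, 1.346, -0.993]
contact_force: [0.1, 0.3, -1.0]
opening: 0.0857
```

>>> {"fn": "apply_moves", "kwargs": {"linear": [[-0.2,0,0],[-0.5,0,0],[-0.9,0,0],[-0.95,0,0],[-0.95,0,0],[-0.95,0,0]], "twist": [0,0,0,0,0,0]}}

```text
time_s: 7.35
position: [0.6196, -0.1744, 0.1784]
orientation: [1.002, 1.345, -0.993]
contact_force: [0.7, 0.5, 0.3]
opening: 0.0853
```

```bash
python3 - <<'E'
from h import *
go(.5059,.245,.18,16.5)
im=optics.snapshot("scene"); crop("scene",im,130,130,100,90,6,"pics/s5.png");cv2.imwrite("pics/s5raw.png",im[:,:,::-1])
E
```

```text
t 7.35 yaw 16.44 linear [ 0.045  0.096 -4.344] twist -0.0002 F [0.7 0.5 0.3] op 0.0853 tilt [-0.008  0.012 -1.   ]
```

View pics/s5.png

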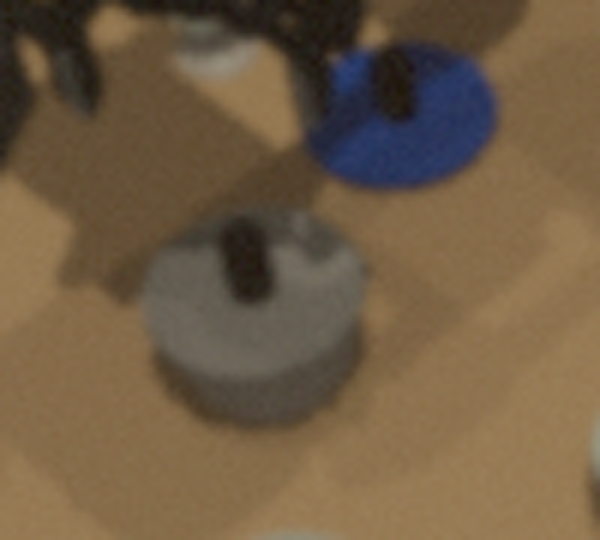

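The lid sits level on the bowl, with the flange flush and the knob upright at (247,260) in this crop. Moving over to the tongs.

>>> {"fn": "apply_moves", "kwargs": {"linear": [[0,0,-0.4],[0,0.02,-0.8],[0,0.02,-1],[0,0.02,-1]], "twist": [0,0,0,0]}}

```text
time_s: 7.73
position: [0.5906, -0.0738, 0.1776]
orientation: [0.999, 1.352, -0.993]
contact_force: [1.1, -0.7, 0.5]
opening: 0.0857
```

>>> {"fn": "apply_moves", "kwargs": {"linear": [[0,0,-0.4],[0,0.02,-0.8],[0,0.02,-1],[0,0.02,-1]], "twist": [0,0,0,0]}}

```text
time_s: 8.07
position: [0.5619, 0.0261, 0.1782]
orientation: [0.997, 1.357, -0.992]
contact_force: [0.1, 1.0, 1.2]
opening: 0.0854
```

>>> {"fn": "apply_moves", "kwargs": {"linear": [[0,0,-0.4],[0,0.02,-0.8],[0,0.02,-1],[0,0.02,-1]], "twist": [0,0,0,0]}}

```text
time_s: 8.4
position: [0.5334, 0.1254, 0.1792]
orientation: [0.994, 1.36, -0.991]
contact_force: [-0.8, -0.8, 0.4]
opening: 0.0852
```

```bash
python3 - <<'E'
from h import *
go(.5059,.245,.14,16.5)
f=lambda p:((p[0]+.5)/6-.5+160,(p[1]+.5)/6-.5+165)
# strip tops at mid rows; axis estimates
im=optics.snapshot("top"); cv2.imwrite("pics/t6raw.png",im[:,:,::-1]); crop("top",im,160,165,65,90,8,"pics/t6.png")
K,E=cal("top")
E
```

```text
t 8.4 yaw 16.92 linear [ 0.416  0.09  -1.216] twist 0.0012 F [-0.8 -0.8  0.4] op 0.0852 tilt [-0.019  0.016 -1.   ]
```

View pics/t6.png

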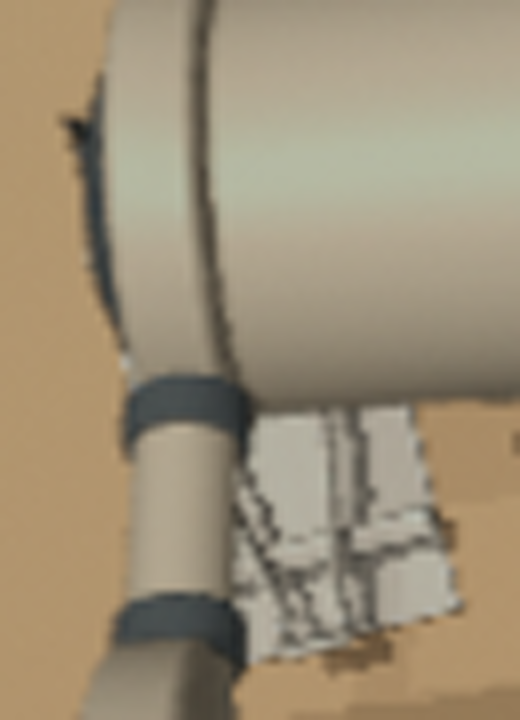

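```bash
python3 - <<'E'
from h import *
f=lambda p:((p[0]+.5)/6-.5+160,(p[1]+.5)/6-.5+165)
im=cv2.imread("pics/top0raw.png")
K,E=cal("top")
# rectify plane z=.05: 1px=0.5mm; u along tongs x (yaw16), v along y
yaw=np.radians(16); ex=np.array([np.cos(yaw),np.sin(yaw)]);ey=np.array([-ex[1],ex[0]]); o=np.array([.5059,.245])
src=[];dst=[]
for a,b in((-.14,-.07),(.14,-.07),(.14,.07),(-.14,.07)):
    w=o+a*ex+b*ey; src.append(proj("top",[w[0],w[1],.05])); dst.append(((a+.14)*2500,(.07-b)*2500))
H=cv2.getPerspectiveTransform(np.float32(src),np.float32(dst))
out=cv2.warpPerspective(im,H,(700,350),flags=cv2.INTER_CUBIC)
for a in range(-12,13,2):
    cv2.putText(out,str(a*10),(int((a*.01+.14)*2500)-8,10),0,.35,(0,0,255),1); cv2.line(out,(int((a*.01+.14)*2500),12),(int((a*.01+.14)*2500),18),(0,0,255),1)
cv2.line(out,(0,175),(60,175),(0,0,255),1);cv2.line(out,(640,175),(700,175),(0,0,255),1)
cv2.imwrite("pics/rect.png",out)
E
```

```text
(no output)
```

View pics/rect.png

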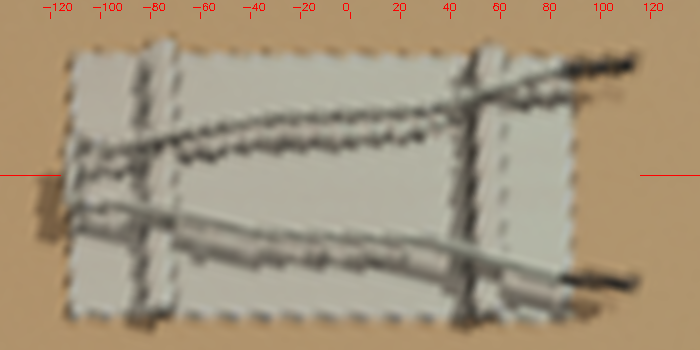

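>>> {"fn": "apply_moves", "kwargs": {"linear": [[0.1,0.04,-0.4],[0.2,0.08,-0.7],[0.3,0.08,-0.95],[0.4,0.08,-1],[0.4,0.08,-1]], "twist": [0.0012,0.0012,0.0012,0.0012,0.0012]}}

```text
time_s: 8.87
position: [0.5111, 0.2222, 0.1388]
orientation: [0.996, 1.359, -0.999]
contact_force: [-0.1, -0.5, -0.5]
opening: 0.0853
```

```bash
python3 - <<'E'
from h import *
go(.5062,.244,.1,16.5)
E
```

```text
t 8.8667 yaw 16.55 linear [ 0.392  0.021 -0.215] twist 0.0001 F [-0.1 -0.5 -0.5] op 0.0853 tilt [-0.022  0.014 -1.   ]
```

>>> {"fn": "apply_moves", "kwargs": {"linear": [[0.1,0.02,-0.12],[0.25,0.02,-0.215],[0.39,0.02,-0.215],[0.39,0.02,-0.215],[0.39,0.02,-0.215]], "twist": [0,0,0,0,0]}}

```text
time_s: 9.28
position: [0.5063, 0.243, 0.0998]
orientation: [0.996, 1.359, -1.001]
contact_force: [-0.1, -0.8, -0.6]
opening: 0.0856
```

```bash
python3 - <<'E'
from h import *
go(.5062,.244,.036,16.5)
im=optics.snapshot("scene"); crop("scene",im,280,100,110,130,5,"pics/s7.png")
E
```

```text
t 9.2833 yaw 16.5 linear [0.638 0.014 0.003] twist -0.0 F [-0.1 -0.8 -0.6] op 0.0856 tilt [-0.023  0.014 -1.   ]
```

View pics/s7.png

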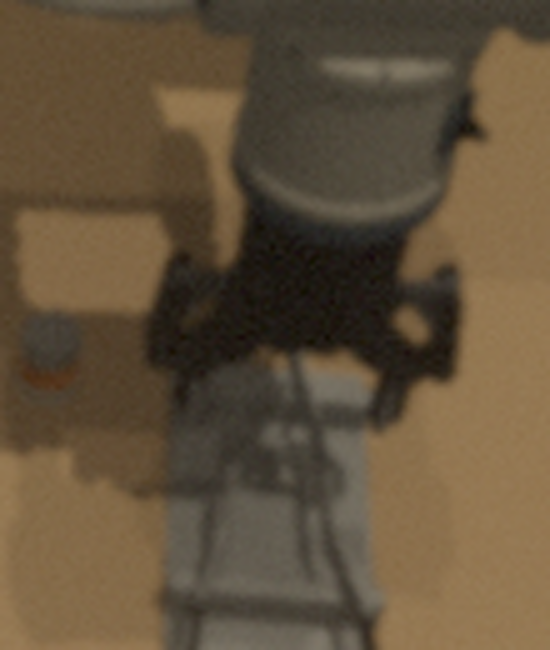

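>>> {"fn": "apply_moves", "kwargs": {"linear": [[0.2,0.014,0],[0.4,0.014,0],[0.55,0.014,0],[0.635,0.014,0],[0.635,0.014,0],[0.635,0.014,0]], "twist": [0,0,0,0,0,0]}}

```text
time_s: 9.83
position: [0.5071, 0.2443, 0.0375]
orientation: [0.998, 1.358, -1.0]
contact_force: [-0.4, -0.1, 0.1]
opening: 0.0856
```

>>> {"fn": "apply_moves", "kwargs": {"linear": [[0,0,0],[0,0,0],[0,0,0],[0,0,0],[0,0,0],[0,0,0]], "twist": [0,0,0,0,0,0], "hand": 0.42, "squeeze": 40}}

```text
time_s: 10.33
position: [0.5078, 0.2445, 0.0386]
orientation: [0.999, 1.357, -0.998]
contact_force: [-0.1, -1.4, 9.3]
opening: 0.0499
```

```bash
python3 - <<'E'
from h import *
go(.5062,.244,.036,16.5)
E
```

```text
t 10.3333 yaw 16.47 linear [ 0.026 -0.016  0.001] twist -0.0001 F [-0.1 -1.4  9.3] op 0.0499 tilt [-0.019  0.015 -1.   ]
```

>>> {"fn": "apply_moves", "kwargs": {"linear": [[0,0,0],[0,0,0],[0,0,0],[0,0,0],[0,0,0]], "twist": [0,0,0,0,0], "hand": 0.465}}

```text
time_s: 10.75
position: [0.508, 0.2446, 0.039]
orientation: [0.999, 1.356, -0.998]
contact_force: [0.0, -0.5, 7.2]
opening: 0.0458
```

```bash
python3 - <<'E'
from h import *
go(.5062,.244,.036,16.5)
E
```

```text
t 10.75 yaw 16.47 linear [ 0.03  -0.019  0.001] twist -0.0001 F [ 0.  -0.5  7.2] op 0.0458 tilt [-0.019  0.015 -1.   ]
```

Opening is 45.8 mm, so I'll lift gently.

>>> {"fn": "apply_moves", "kwargs": {"linear": [[-0.05,0,0],[-0.15,0,0],[-0.3,0,0],[-0.5,0,0],[-0.7,0,0],[-0.85,0,0],[-0.9,0,0],[-0.9,0,0],[-0.9,0,0]], "twist": [0,0,0,0,0,0,0,0,0]}}

```text
time_s: 11.5
position: [0.5095, 0.2432, 0.1288]
orientation: [0.999, 1.356, -0.998]
contact_force: [0.5, -0.4, -2.2]
opening: 0.0459
```

```bash
python3 - <<'E'
from h import *
go(.5062,.244,.036,16.5)
im=optics.snapshot("scene"); cv2.imwrite("pics/s8raw.png",im[:,:,::-1]);crop("scene",im,270,80,120,130,5,"pics/s8.png")
im=optics.snapshot("top"); cv2.imwrite("pics/t8raw.png",im[:,:,::-1]);crop("top",im,150,140,90,120,5,"pics/t8.png")
E
```

```text
t 11.5 yaw 16.47 linear [ 0.929 -0.017  0.001] twist -0.0001 F [ 0.5 -0.4 -2.2] op 0.0459 tilt [-0.019  0.015 -1.   ]
```

View pics/s8.png

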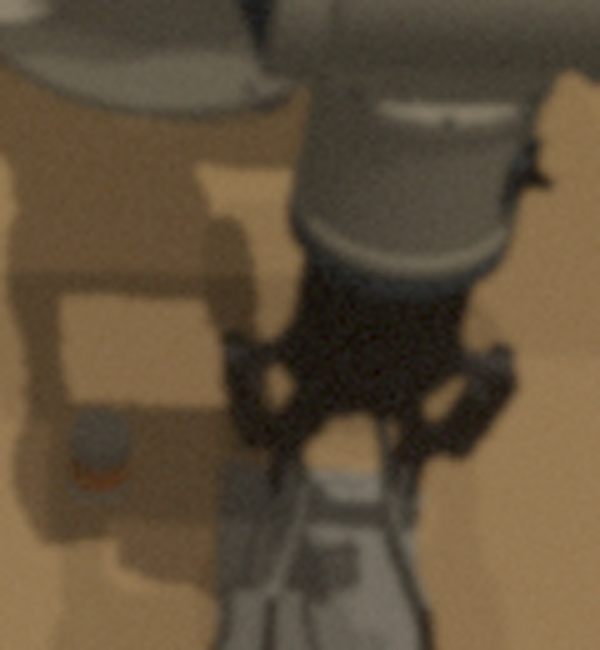

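View pics/t8.png

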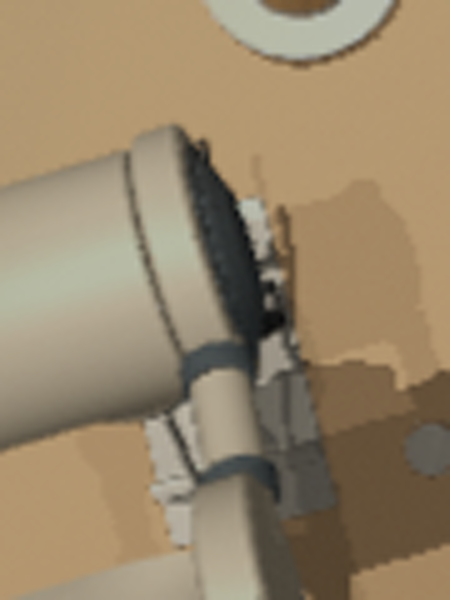

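```bash
python3 - <<'E'
from h import *
s,r=R(); print(np.round(s["joints"],3))
im=cv2.imread("pics/s8raw.png")[:,:,::-1]; crop("scene",im,290,150,90,90,8,"pics/s8b.png")
g=s["position"]; a=r[:,1]; up=-r[:,0]; print(g,a,up)
gp=g-0.005*r[:,0]  # grasp pt
lat=np.cross(up,a)
for off in(0,):
    for sx in(1,-1):
        for xx in(.083,.117):
            for zz in(-.009,.009):
                q=gp+a*xx+lat*sx*.037+up*zz
                p=proj("scene",q); print(sx,xx,zz,np.round((p-[290,150]+.5)*8-.5))
E
```

```text
[0.328 0.555 1.617 0.024 0.985 1.598]
[0.50912725 0.24308217 0.12806059] [ 0.95884676  0.28351358 -0.01526228] [ 0.02019424 -0.01448122  0.9996912 ]
1 0.083 -0.009 [520. 445.]
1 0.083 0.009 [530. 409.]
1 0.117 -0.009 [527. 541.]
1 0.117 0.009 [538. 506.]
-1 0.083 -0.009 [266. 430.]
-1 0.083 0.009 [272. 394.]
-1 0.117 -0.009 [267. 526.]
-1 0.117 0.009 [274. 490.]
```

View pics/s8b.png

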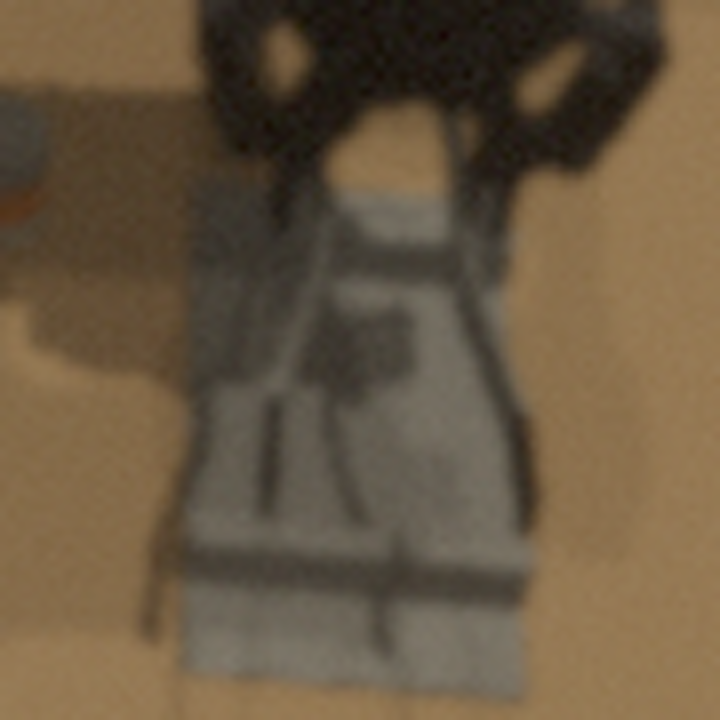

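The tongs are lifted clear and open, and the jaws appear within about 1.5 mm of the predicted spot (crop (268,455) and (525,470)). Carrying them over to the roll.

>>> {"fn": "apply_moves", "kwargs": {"linear": [[-0.02,-0.02,0.08],[-0.05,-0.06,0.25],[-0.08,-0.11,0.45],[-0.1,-0.16,0.65],[-0.1,-0.19,0.76],[-0.1,-0.19,0.76],[-0.1,-0.19,0.76]], "twist": [0,0,0,0,0,0,0]}}

```text
time_s: 12.18
position: [0.5125, 0.1642, 0.1365]
orientation: [0.999, 1.357, -1.0]
contact_force: [0.5, 0.4, -1.9]
opening: 0.0457
```

>>> {"fn": "apply_moves", "kwargs": {"linear": [[0,-0.02,0.08],[0,-0.06,0.25],[0,-0.11,0.45],[0,-0.16,0.65],[0,-0.19,0.76],[0,-0.19,0.76],[0,-0.19,0.76]], "twist": [0,0,0,0,0,0,0]}}

```text
time_s: 12.77
position: [0.5157, 0.086, 0.1352]
orientation: [1.0, 1.357, -1.001]
contact_force: [0.7, 0.4, -1.6]
opening: 0.0458
```

```bash
python3 - <<'E'
from h import *
go(.5185,.0072,.14,16.5); s,r=R(); print(r[:,1])
E
```

```text
t 12.7667 yaw 16.34 linear [-0.06  -0.196  0.763] twist -0.0004 F [ 0.7  0.4 -1.6] op 0.0458 tilt [-0.021  0.015 -1.   ]
[ 0.9594762   0.28133183 -0.01605695]
```

>>> {"fn": "apply_moves", "kwargs": {"linear": [[-0.02,-0.02,0.08],[-0.05,-0.06,0.25],[-0.06,-0.11,0.45],[-0.06,-0.16,0.65],[-0.06,-0.196,0.763],[-0.06,-0.196,0.763],[-0.06,-0.196,0.763]], "twist": [0,0,0,0,0,0,0]}}

```text
time_s: 13.35
position: [0.5185, 0.0073, 0.14]
orientation: [1.001, 1.357, -1.002]
contact_force: [1.0, -0.2, -1.3]
opening: 0.0459
```

```bash
python3 - <<'E'
from h import *
go(.5185,.0072,.068,16.5); s,r=R(); print(r[:,1])
im=optics.snapshot("scene"); cv2.imwrite("pics/s9raw.png",im[:,:,::-1]);crop("scene",im,200,140,90,90,7,"pics/s9.png")
im=optics.snapshot("top"); cv2.imwrite("pics/t9raw.png",im[:,:,::-1]);crop("top",im,220,140,80,80,7,"pics/t9.png")
E
```

```text
t 13.35 yaw 16.29 linear [0.72  0.012 0.016] twist -0.0006 F [ 1.  -0.2 -1.3] op 0.0459 tilt [-0.021  0.015 -1.   ]
[ 0.9597175   0.28050401 -0.01611905]
```

View pics/s9.png

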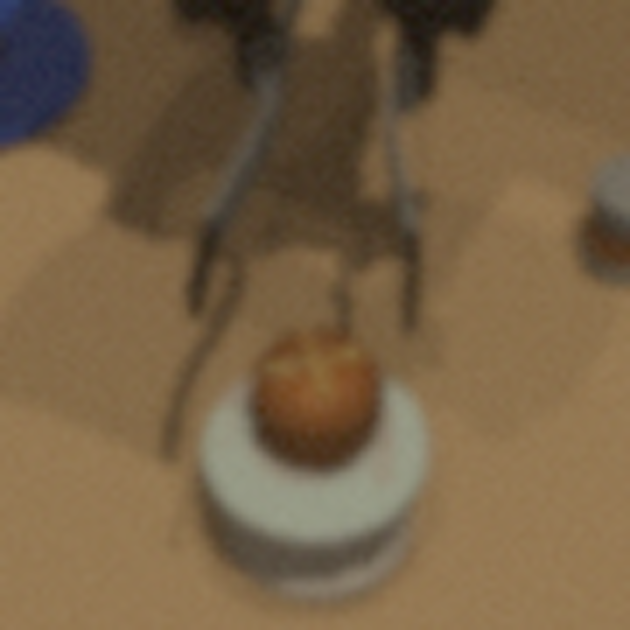

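View pics/t9.png

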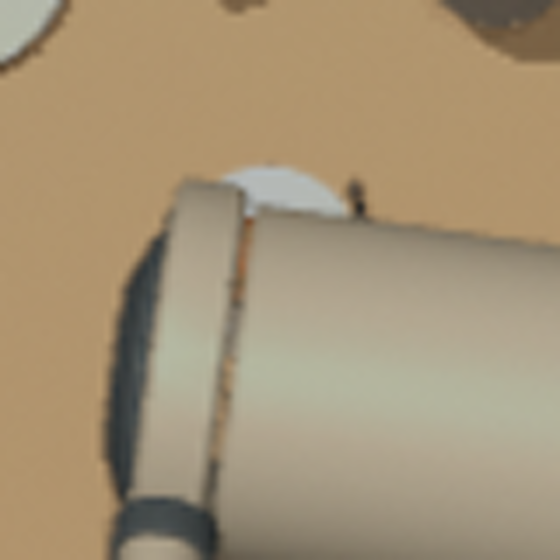

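```bash
python3 - <<'E'
from h import *
f=lambda p:((p[0]+.5)/7-.5+200,(p[1]+.5)/7-.5+140)
for l,r in(((202,272),(411,282)),((196,312),(411,328))):
    L=ray("scene",f(l),.141);Rr=ray("scene",f(r),.141); print(L,Rr,(L+Rr)/2,np.linalg.norm(L-Rr))
im=cv2.imread("pics/s9raw.png")[:,:,::-1]; x,y,w=245,197,14
h=cv2.cvtColor(im[y-w:y+w,x-w:x+w],cv2.COLOR_RGB2HSV); m=((h[:,:,0]<22)&(h[:,:,1]>135)).astype(np.uint8)
c=max(cv2.findContours(m,cv2.RETR_EXTERNAL,cv2.CHAIN_APPROX_NONE)[0],key=cv2.contourArea); e=cv2.fitEllipse(cv2.convexHull(c)); print(e)
b=cv2.boundingRect(c); print(b)
p=(b[0]+b[2]/2-.5+x-w,b[1]+b[3]/2-.5+y-w)
for z in(.068,.0705,.075):print(z,ray("scene",p,z))
# predicted silhouettes of roll at candidates
for X in((.6115,.034),(.6125,.036),(.614,.037)):
    P=np.array([proj("scene",[X[0]+.024*np.cos(t),X[1]+.024*np.sin(t),z]) for t in np.linspace(0,6.28,40) for z in(.057,.08)]+[proj("scene",[X[0]+.012*np.cos(t),X[1]+.012*np.sin(t),.091]) for t in np.linspace(0,6.28,40)])
    print(X,P.min(0)-[x-w,y-w],P.max(0)-[x-w,y-w])
E
```

```text
[6.24142989e-01 5.09921964e-04 1.41000000e-01] [0.60205191 0.06921094 0.141     ] [0.61309745 0.03486043 0.141     ] 0.07216540446017614
[0.64117309 0.00575134 0.141     ] [0.62096986 0.07653586 0.141     ] [0.63107147 0.0411436  0.141     ] 0.07361126352981094
((13.747039794921875, 12.555929183959961), (16.884273529052734, 19.931562423706055), 4.171899318695068)
(6, 4, 17, 19)
0.068 [0.60773273 0.03540022 0.068     ]
0.0705 [0.60948857 0.03617468 0.0705    ]
0.075 [0.61264907 0.03756871 0.075     ]
(0.6115, 0.034) [3.33416506 3.65194146] [22.35894751 24.07731106]
(0.6125, 0.036) [3.90687947 4.15749596] [22.93980055 24.60817496]
(0.614, 0.037) [4.03780001 4.6948384 ] [23.08774614 25.17237892]
```

>>> {"fn": "apply_moves", "kwargs": {"linear": [[0.05,0.012,0.0],[0.15,0.012,0.0],[0.25,0.012,0.0],[0.35,0.012,0.0],[0.4,0.012,0.0],[0.4,0.012,0],[0.4,0.012,0]], "twist": [0,0,0,0,0,0,0]}}

```text
time_s: 14.03
position: [0.5184, 0.009, 0.0995]
orientation: [0.999, 1.359, -1.001]
contact_force: [-0.4, -0.1, -1.7]
opening: 0.0458
```

```bash
python3 - <<'E'
from h import *
go(.518,.0085,.068,16.5); s,r=R(); print(r[:,1])
im=optics.snapshot("scene"); cv2.imwrite("pics/s10raw.png",im[:,:,::-1]);crop("scene",im,200,140,90,90,7,"pics/s10.png")
E
```

```text
t 14.0333 yaw 16.37 linear [ 0.315 -0.     0.01 ] twist -0.0004 F [-0.4 -0.1 -1.7] op 0.0458 tilt [-0.022  0.015 -1.   ]
[ 0.95933458  0.28174901 -0.01716556]
```

View pics/s10.png

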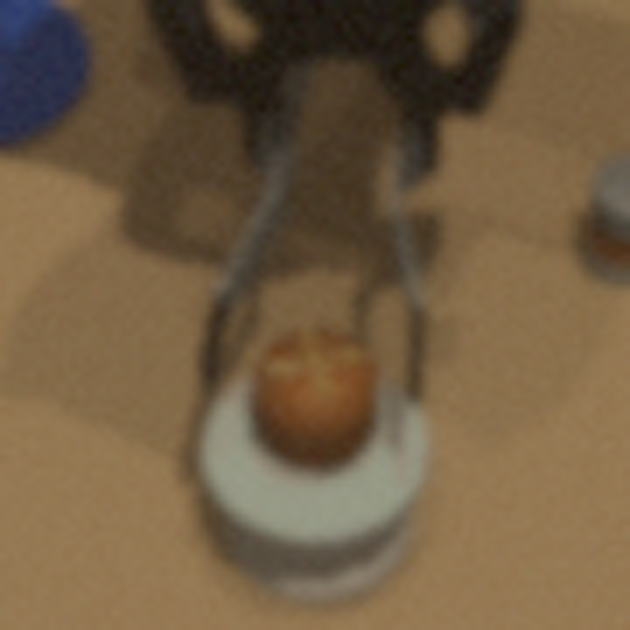

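The open jaws straddle the roll evenly, at (210,345) and (418,355) with the roll at (315,395). Lowering.

>>> {"fn": "apply_moves", "kwargs": {"linear": [[0.08,0,0.01],[0.16,0,0.01],[0.24,0,0.01],[0.31,0,0.01],[0.315,0,0.01],[0.315,0,0.01],[0.315,0,0.01]], "twist": [0,0,0,0,0,0,0]}}

```text
time_s: 14.67
position: [0.5184, 0.0085, 0.0684]
orientation: [0.999, 1.358, -1.001]
contact_force: [0.1, 0.5, -1.1]
opening: 0.0458
```

```bash
python3 - <<'E'
from h import *
go(.518,.0085,.068,16.5); s,r=R(); print(r[:,1])
im=optics.snapshot("scene"); cv2.imwrite("pics/s11raw.png",im[:,:,::-1]);crop("scene",im,200,140,90,90,7,"pics/s11.png")
E
```

```text
t 14.6667 yaw 16.37 linear [ 0.004 -0.003 -0.001] twist -0.0004 F [ 0.1  0.5 -1.1] op 0.0458 tilt [-0.022  0.015 -1.   ]
[ 0.95935364  0.28172352 -0.01650616]
```

View pics/s11.png

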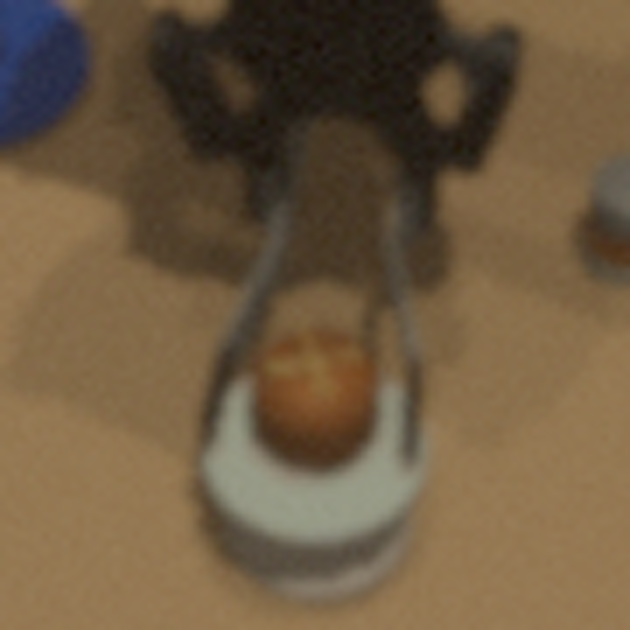

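>>> {"fn": "apply_moves", "kwargs": {"linear": [[0,0,0],[0,0,0],[0,0,0],[0,0,0]], "twist": [0,0,0,0], "hand": 0.54, "squeeze": 30}}

```text
time_s: 15.05
position: [0.5186, 0.0084, 0.0687]
orientation: [1.0, 1.357, -1.001]
contact_force: [0.5, 0.4, -1.9]
opening: 0.0395
```

>>> {"fn": "apply_moves", "kwargs": {"linear": [[0,0,0],[0,0,0],[0,0,0],[0,0,0],[0,0,0],[0,0,0]], "twist": [0,0,0,0,0,0], "hand": 1, "squeeze": 30}}

```text
time_s: 15.55
position: [0.5186, 0.0085, 0.0687]
orientation: [1.0, 1.357, -1.001]
contact_force: [0.7, -0.6, -1.5]
opening: 0.0344
```

```bash
python3 - <<'E'
from h import *
go(.518,.0085,.068,16.5); s,r=R(); print(r[:,1])
im=optics.snapshot("scene"); cv2.imwrite("pics/s12raw.png",im[:,:,::-1]);crop("scene",im,200,140,90,90,7,"pics/s12.png")
E
```

```text
t 15.55 yaw 16.36 linear [ 0.008 -0.006 -0.002] twist -0.0004 F [ 0.7 -0.6 -1.5] op 0.0344 tilt [-0.021  0.015 -1.   ]
[ 0.95937352  0.28169755 -0.0157779 ]
```

View pics/s12.png

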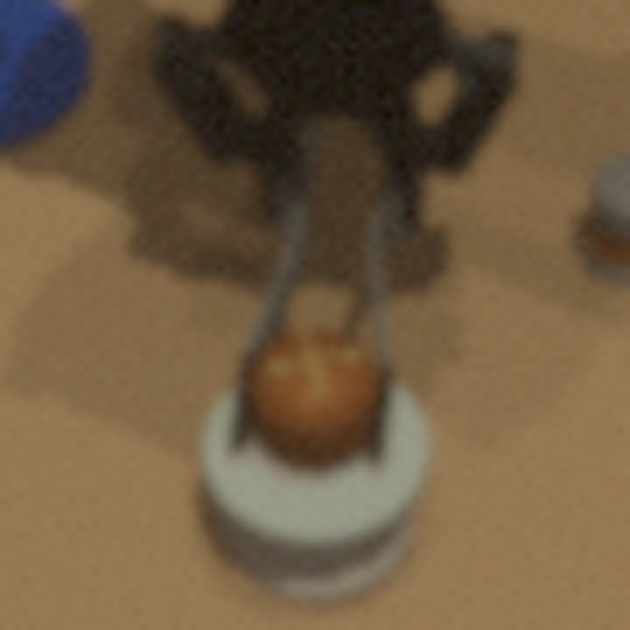

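Clamped: the opening is 34.4 mm and both jaws are on the roll. Lifting.

>>> {"fn": "apply_moves", "kwargs": {"linear": [[-0.03,0,0],[-0.1,0,0],[-0.22,0,0],[-0.38,0,0],[-0.56,0,0],[-0.74,0,0],[-0.88,0,0],[-0.95,0,0],[-0.95,0,0],[-0.95,0,0]], "twist": [0,0,0,0,0,0,0,0,0,0], "squeeze": 40}}

```text
time_s: 16.43
position: [0.5205, 0.007, 0.1637]
orientation: [1.0, 1.357, -1.0]
contact_force: [0.0, 0.3, -1.3]
opening: 0.034
```

```bash
python3 - <<'E'
from h import *
go(.5185,-.201,.213,16.5); s,r=R(); print(r[:,1])
im=optics.snapshot("scene"); cv2.imwrite("pics/s13raw.png",im[:,:,::-1]);crop("scene",im,180,100,110,120,5,"pics/s13.png")
E
```

```text
t 16.4333 yaw 16.36 linear [-0.524 -0.613  1.98 ] twist -0.0004 F [ 0.   0.3 -1.3] op 0.034 tilt [-0.021  0.015 -1.   ]
[ 0.95938648  0.28167074 -0.01546537]
```

View pics/s13.png

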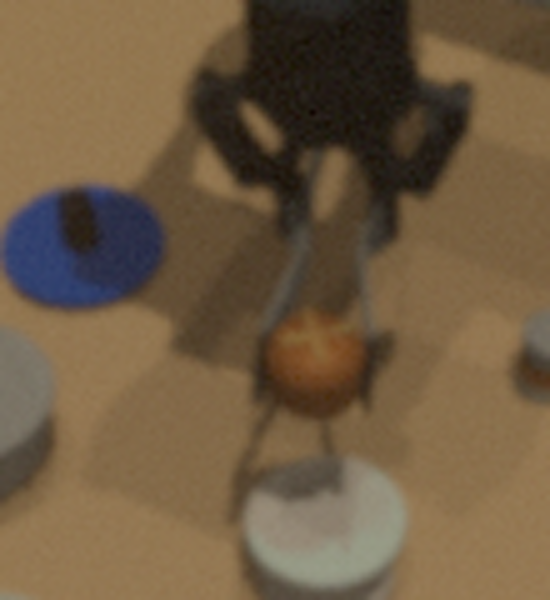

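The roll came up with the tongs and is clear of the stand. Now taking it over the bowl.

>>> {"fn": "apply_moves", "kwargs": {"linear": [[-0.05,-0.02,0.06],[-0.15,-0.05,0.18],[-0.26,-0.09,0.33],[-0.37,-0.13,0.48],[-0.45,-0.17,0.6],[-0.5,-0.18,0.66],[-0.5,-0.18,0.66],[-0.5,-0.18,0.66]], "twist": [0,0,0,0,0,0,0,0]}}

```text
time_s: 17.15
position: [0.5224, -0.0621, 0.2118]
orientation: [1.0, 1.358, -1.002]
contact_force: [-0.1, 0.4, -1.6]
opening: 0.0334
```

>>> {"fn": "apply_moves", "kwargs": {"linear": [[0,-0.02,0.06],[0,-0.05,0.18],[0,-0.09,0.33],[0,-0.13,0.48],[0,-0.17,0.6],[0,-0.18,0.66],[0,-0.18,0.66],[0,-0.18,0.66]], "twist": [0,0,0,0,0,0,0,0]}}

```text
time_s: 17.82
position: [0.5236, -0.1305, 0.2105]
orientation: [1.001, 1.358, -1.002]
contact_force: [0.4, -0.1, -1.8]
opening: 0.0335
```

```bash
python3 - <<'E'
from h import *
go(.5237,-.2005,.2137,16.5)
E
```

```text
t 17.8167 yaw 16.28 linear [-0.043 -0.195  0.671] twist -0.0006 F [ 0.4 -0.1 -1.8] op 0.0335 tilt [-0.022  0.016 -1.   ]
```

>>> {"fn": "apply_moves", "kwargs": {"linear": [[-0.02,-0.02,0.06],[-0.04,-0.05,0.18],[-0.043,-0.09,0.33],[-0.043,-0.13,0.48],[-0.043,-0.18,0.62],[-0.043,-0.195,0.67],[-0.043,-0.195,0.67],[-0.043,-0.195,0.67],[-0.043,-0.195,0.67],[-0.043,-0.195,0.67]], "twist": [0,0,0,0,0,0,0,0,0,0]}}

```text
time_s: 18.65
position: [0.5237, -0.1997, 0.2137]
orientation: [1.0, 1.359, -1.002]
contact_force: [-0.2, -0.1, -2.3]
opening: 0.0338
```

```bash
python3 - <<'E'
from h import *
go(.5237,-.2005,.2137,16.5)
for n,b in(("scene",(120,70,130,140)),("top",(280,120,90,100))):
    im=optics.snapshot(n); cv2.imwrite(f"pics/{n}14raw.png",im[:,:,::-1]);crop(n,im,*b,(5 if n=="top" else 4),f"pics/{n}14.png")
    h=cv2.cvtColor(im,cv2.COLOR_RGB2HSV); m=(h[:,:,0]<18)&(h[:,:,1]>140)&(h[:,:,2]>60)
    print(n,[q for q in blobs(m,60) if q[1][4]<900])
print("pred roll scene",proj("scene",[.6177,-.1728,.217]),"top",proj("top",[.6177,-.1728,.225]))
E
```

```text
t 18.65 yaw 16.32 linear [ 0.    -0.002  0.008] twist -0.0005 F [-0.2 -0.1 -2.3] op 0.0338 tilt [-0.022  0.016 -1.   ]
scene [([160.96, 135.67], [150, 125, 22, 22, 332])]
top [([363.41, 94.16], [325, 71, 83, 45, 392]), ([336.64, 170.75], [328, 162, 18, 18, 196])]
pred roll scene [160.91548817 135.47283152] top [336.6711531  169.97569638]
```

View pics/scene14.png

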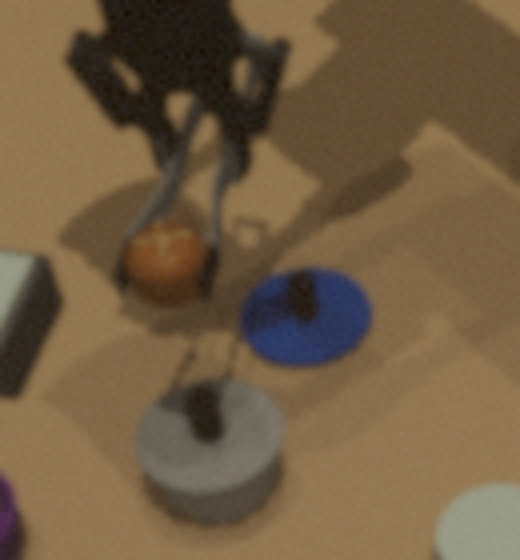

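View pics/top14.png

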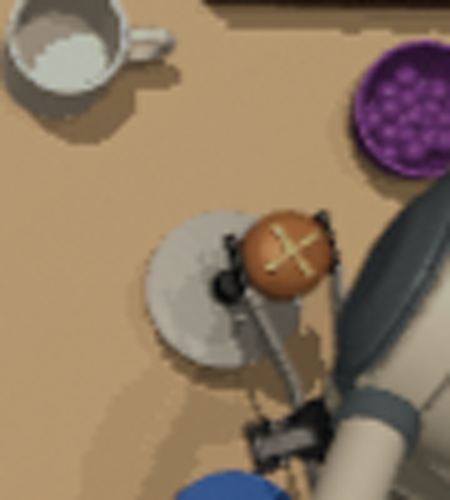

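The roll's pixel matches the predicted spot over the bowl in both views. I'll settle for a moment and check the lid's seat before handing in.

>>> {"fn": "apply_moves", "kwargs": {"linear": [[0,0,0],[0,0,0],[0,0,0],[0,0,0],[0,0,0],[0,0,0]], "twist": [0,0,0,0,0,0]}}

```text
time_s: 19.25
position: [0.5237, -0.1998, 0.2138]
orientation: [1.0, 1.359, -1.002]
contact_force: [-0.7, 0.3, -2.1]
opening: 0.0337
```

```bash
python3 - <<'E'
from h import *
go(.5237,-.2005,.2137,16.5)
def grey(im,x,y,w):
    h=cv2.cvtColor(im[y-w:y+w,x-w:x+w],cv2.COLOR_RGB2HSV); m=((h[:,:,1]<75)&(h[:,:,2]>70)).astype(np.uint8)
    c=max(cv2.findContours(m,cv2.RETR_EXTERNAL,cv2.CHAIN_APPROX_NONE)[0],key=cv2.contourArea); return cv2.convexHull(c)[:,0]+[x-w,y-w]
im=optics.snapshot("top"); hl=grey(im,325,177,20)
cc,rr=cv2.minEnclosingCircle(np.array([ray("top",p,.059)[:2]*1000 for p in hl],np.float32)); print("lid top view",cc,rr)
im=optics.snapshot("scene"); c=optics.snapshot("scene")
k=im.astype(int).max(2)[160:185,160:185]<60; print("knob scene",[((b[0][0]+160,b[0][1]+160),b[1]) for b in blobs(k,10)])
print("pred knob centre",proj("scene",[.6177,-.1728,.077]), "knob top",proj("scene",[.6177,-.1728,.095]),"base",proj("scene",[.6177,-.1728,.059]))
hsv=cv2.cvtColor(im,cv2.COLOR_RGB2HSV); m=(hsv[:,:,0]<18)&(hsv[:,:,1]>140)&(hsv[:,:,2]>60)
print("roll",[q for q in blobs(m,60) if q[1][4]<900])
E
```

```text
t 19.25 yaw 16.32 linear [ 0.001 -0.002  0.007] twist -0.0005 F [-0.7  0.3 -2.1] op 0.0337 tilt [-0.022  0.016 -1.   ]
lid top view (608.8031616210938, -182.24610900878906) 61.715538024902344
knob scene [((170.5, 172.53), [6, 6, 9, 14, 94])]
pred knob centre [170.45484218 173.87050017] knob top [169.33737677 169.37249472] base [171.54374571 178.25353881]
roll [([160.87, 135.7], [150, 126, 22, 21, 334])]
```

```bash
python3 - <<'E'
from bench import workorder,status
print(workorder.sign_off()); s=status.read_state(); print(s["time_s"],s["position"],s["opening"])
E
```

```text
the job is handed in; nothing more can be done
None
the job is handed in; nothing more can be done
```

The lid is on the bowl and the roll is held in the tongs above it. I handed the job in at about 19.4 s; no verdict was reported.

**What I did:** I picked the lid up by its knob, lowered it onto the bowl and let go. I then took the tongs off their rest at 46 mm, clamped the roll (34 mm at the grip) and lifted it off the stand. The roll is now over the bowl with its underside at about 195 mm, roughly 10 cm above the knob. The gripper never went near the roll.

**Last checks:**
- **Roll:** its position matched the bowl's centre within about 1 pixel (2–3 mm) in both views and did not change between the last two pictures.
- **Lid:** the scene view shows it level and flush. Its knob was about 1 pixel from where it should be when home, and an estimate by eye from the top view put the lid about 2.5 mm off the bowl's centre.
- **Grip:** the opening was steady at 33.7 mm and the only force reading was the carried weight, about 2 N.

**Checks that failed or disagreed:**
- **Lid circle fit:** the last automatic fit in the top view was unusable. It gave a 62 mm radius because the tongs and roll overlapped the lid, so I relied on the knob and the pictures.
- **Cameras:** the two views differ by about 2 mm in y.
- **Tool tilt:** the tool had drifted to a tilt of about 0.027 rad by the end; it was already about 0.024 rad when it gripped the tongs.

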